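# Zero a leather splitter and back it off three clicks

### The arm

A 6-joint arm with a two-finger parallel gripper is mounted at the origin on the work surface. World frame = base frame: x ahead of the robot, y to its left, z up, the work surface at z = 0. Lengths are in mm, angles in rad, forces in N, time in s.
With the tool pointing down it reaches from about 300 to 850 mm from the base axis. Payload 4.2 kg.
Tool frame: the origin (TCP) lies between the finger pads; the fingertips stand manip.finger_overhang ahead of it and the grasp point (between the pads) lies 5 mm behind it (manip.finger_overhang is the distance from the TCP to the fingertips, in mm); z points along the fingers, y is the direction in which the jaws open and shut (so a half turn about z gives the same grasp; the last joint's range is limited). The gripper opens to 91 mm and grips with 3 to 60 N. Pads are 32 mm wide; open, the fingers measure 118 mm over their backs; the gripper's body (76 mm by 178 mm) begins 60 mm behind the grasp point.
Start: joints at [1.166, 0.32, 1.565, -0, 1.257, -0.02], TCP at [215.843, 532.967, 227.976] pointing down, gripper open.
Joint ranges: [-3.11, 3.11], [-0.84, 2.01], [0.21, 2.61], [-1.34, 4.49], [0.05, 2.63], [-2.56, 2.56]. Speed limits (rad/s): [2.57, 2.57, 3.14, 3.14, 3.14, 3.14].

### API

Orientations are given as [roll, pitch, yaw] about the fixed x, y, z axes, in that order (R = Rz(yaw) Ry(pitch) Rx(roll)).
In Python, from cell import manip, eoat, inverse_kinematics, sensors, vision, order, models gives the robot as it stands. Calls block until the motion is done:
- manip.movep(position, orientation): joint-space move of the TCP to a pose.
- manip.line_to(position, attitude=None, velocity=150, threshold=None): straight line of the TCP; attitude=None keeps the orientation; velocity is the mean speed in mm/s. With threshold (N) it stops when the force on the tool has changed by that much, and returns True; else False.
- manip.movej(angles): joint-space move.
- eoat.gripper_to(opening): finger opening in mm; the grip force is fixed at half the most; returns when the fingers have stopped.
- manip.pause(seconds).
- inverse_kinematics(position, orientation): joint angles nearest the present ones, or None.
- sensors.get_obs(): the state.
- vision.get_image(name): name is "scene" or "top" or "wrist"; returns a dict with "image" (480x640x3 uint8, red, green, blue), "fx", "fy", "cx", "cy" (pixels), "dist" ([k1, k2, p1, p2, k3] as OpenCV has them; the pictures are not rectified), "origin" and "orientation" of the camera in the world. Camera axes: x right, y up, looking along -z (the intrinsics and any distortion apply to the point x, -y, -z); pixel columns grow to the right and rows downward; lengths in mm; the calibration is good to about 2 mm. A picture is of the moment at which its call begins. There is no depth.
A pose or a line that the arm cannot do raises manip.PlanningError and nothing moves.
- order.finish_job(): hands the job in, once; it reports no verdict.
Trained networks look in a picture, given as the dict that the camera call returned (one of the last four; its "shot" number tells which), for a name from the list of things; names that differ only in an ending like _2 or _b are one class to them, and where a whole thing is asked for, a point or a joint stands for the part that bears it (a point fixed in the world has none). Each returns a list of dicts, best first, with "score" (0 to 1); they miss things now and then, are a little off and sometimes report something else, mostly with a low value. They report only what shows in the picture. A call takes as long as a camera call.
- models.search_frame(picture, label): "at" ([column, row] in pixels, amid what is visible of it).
The state is a dict: "clock": time; "joint_positions": joint angles; "qd": joint speeds; "joint_efforts": joint torques, N m; "eef_pos": TCP position; "orientation": TCP orientation; "force": force on the tool from outside, world axes, zero at the start; "wrist_torque": the same for the moment, N m; "opening": finger opening in mm.
Only numpy, scipy, OpenCV 4.12 (cv2) and the standard library are available. Lean on these libraries where they do the work, as an engineer would, in place of code of your own. Each camera call takes 0.05 s, during which the arm holds its last target. There are 200 camera calls.

### The job

Set the leather splitter for three-millimetre straps: turn the height ring on top clockwise until you feel the roller bear on the blade - firmly enough to be sure, but do not jam it - then back the ring off three clicks and let go. Leave the other things on the bench where they are.

Things in the scene. Friction and masses are not known exactly. Their poses are not given: they have to be found in the camera images.
- splitter: Grey portal-framed leather splitter, bolted to the bench, fixed. Origin: centre of its underside, on the ring's vertical axis; z up, y along the roller. Base plate 130 x 200 mm (x, y), 20 mm thick; cheeks at y = +-80 mm carry a crosshead 60 x 180 mm (x, y), its top 140 mm above the bench; a 28 mm thick neck (140 to 163 mm) carries the ring
- ring_grip (a point): Point on the axis of the height ring, 180 mm above the bench, a good height to grip. The ring is a plain dark steel cylinder, finely knurled, 54 mm in diameter, from 163 to 193 mm above the bench, with a small raised steel rib on its top (3 mm high) that points outwards along this point's x axis. It can be gripped across its diameter from above at any yaw
- ring (a joint): Ring angle, rad; grows clockwise seen from above and lowers the roller 1 mm a click (20 deg, 0.349 rad). Detents at multiples of 0.349; free turning takes up to 0.1 N m; let go, it settles in the nearest detent. Roller meets blade somewhere in 1.4 to 2.8; from there torque climbs about 0.3 N m per 0.1 rad. A sure touch is 0.15 to 0.5 N m above free turning, jammed above 0.6. End stops -1.2 and 4.2
- roller: Steel feed roller, 24 mm in diameter, 110 mm long, level, in a yoke under the crosshead; moves only up and down with the ring. Origin: middle of its lowest line, z up. It can touch only the steel blade bar that stands below it, whose edge is 60 to 64 mm above the bench: its height changes with every sharpening and is not measured
- hammer: Loose hammer lying beside the splitter, bystander
- awl: Loose awl like a screwdriver, 160 mm long, lying beside the splitter, bystander
- rivet_jar: Loose amber jar with steel cap, 60 mm in diameter, 70 mm tall, bystander
- block: Loose wooden block 50 x 90 x 40 mm, bystander
- zero_tip (a point): Point on the zero hand, 34 mm from the axis: a flat steel hand under the ring (152 to 156 mm above the bench) that sticks out to 39 mm. The ring pushes it clockwise once its rib has caught up with the hand, and leaves it there when turned back, so it marks how far the ring was turned down: each click back is 20 deg between rib and hand. Not to be handled
- ring_index (a point): Point 34 mm from the ring's axis in the direction of its rib, at the zero hand's height; turns with the ring. It lies at zero_tip while the ring pushes the hand; 34 mm away from it (level distance) at three clicks back, 23 mm at two, 44 mm at four

How it is judged (in metres and radians):
On the way, in this order (a step that is already met when the one before it is completed fails the run):
1. the ring is turned down until the roller presses on the blade with more than 40 N for 0.2 s (about 0.12 N m at the ring) (contact force between roller and anything else above 40 N), for 0.2 s.
2. the ring is backed off three clicks from its lowest setting (45 to 75 degrees between the ring's rib and the zero hand) (horizontal distance between ring_index and zero_tip between 0.026 and 0.0414 m), for 0.2 s.
At the end, for the whole second after the job is handed in: After the touch, the ring rests three clicks back from where it was turned down to (the index point 26 to 41.4 mm from the zero hand's point, that is 45 to 75 degrees), the roller is clear of the blade, and the ring is at rest (all of step 2 and contact force between roller and anything else below 0.5 N and velocity of joint ring between -0.05 and 0.05 rad/s).
It fails at once if the roller is jammed on the blade with more than 250 N (some 0.65 N m at the ring) (contact force between roller and anything else above 250 N).
It fails at once if a bystander is shifted by more than 30 mm (distance of any of hammer, awl, rivet_jar, block from where it was at the start of the episode above 0.03 m).
It also fails if it takes over 58 s, if anything falls off the work surface, if the arm or the gripper's body presses on something with over 40 N, if the wrist force passes 120 N, or if a joint passes its speed limit or range.

## Working session

There is one attempt and no reset: what is moved stays moved. The work goes in short steps, each a Python script; the robot and the scene stay as the last script left them, time stands still between calls to the robot, and variables do not carry over. Pictures are saved under pics/ and viewed, about 8 in all and at most 12, crops included, and the job is handed in when it is done.

```bash
mkdir -p pics; ls
python3 - <<'E'
from cell import *
import cv2
print(manip.finger_overhang, sensors.get_obs())
for n in ("scene","top"):
    p=vision.get_image(n); cv2.imwrite(f"pics/{n}0.png",p["image"][:,:,::-1])
    print(n,{k:v for k,v in p.items() if k!="image"})
    for l in ("ring_grip","splitter","zero_tip","hammer","awl","rivet_jar","block"):
        print(l,[(d["at"],round(d["score"],2)) for d in models.search_frame(p,l)[:2]])
E
```

```text
pics
14.0 {'clock': 0.0, 'joint_positions': array([ 1.16600376e+00,  3.20327436e-01,  1.56566992e+00, -1.67355702e-05,
        1.25740417e+00, -2.00217119e-02]), 'qd': array([ 0.00023275,  0.00165181,  0.0004632 ,  0.00095516,  0.00076165,
       -0.00275755]), 'joint_efforts': array([-3.37412994e-04, -4.12457013e+01, -2.31975013e+01,  7.27580767e-02,
        4.56264953e-02, -1.32652704e-04]), 'eef_pos': array([215.65150779, 532.51232613, 227.10339075]), 'orientation': array([-3.13978382e+00, -2.03064830e-05,  2.75682695e+00]), 'force': array([ 0.75588154,  0.37893706, -0.05630773]), 'wrist_torque': array([-0.00797559, -0.00300075,  0.00498754]), 'opening': 91.17694684898878}
scene {'fx': 481.3781612620944, 'fy': 481.3781612620944, 'cx': 311.55775137092155, 'cy': 245.79107382101532, 'dist': array([-0.06113842,  0.        ,  0.        ,  0.        ,  0.        ]), 'origin': array([ 896.83181111, -421.5666085 ,  732.52719117]), 'orientation': array([0.75278555, 0.00877757, 0.46916635]), 'shot': 1}
ring_grip [([279.2, 235.4], 0.61), ([313.5, 396.2], 0.48)]
splitter [([284.0, 290.3], 0.92), ([314.5, 395.1], 0.39)]
zero_tip []
hammer [([364.8, 238.4], 0.65)]
awl [([199.8, 372.9], 0.85)]
rivet_jar [([313.8, 397.5], 0.83)]
block [([376.5, 299.6], 0.89)]
top {'fx': 596.9644575572557, 'fy': 596.9644575572557, 'cx': 316.6243301658429, 'cy': 238.85809771392368, 'dist': array([-0.19872578,  0.        ,  0.        ,  0.        ,  0.        ]), 'origin': array([ 445.17861602,   57.88544857, 1112.58464429]), 'orientation': array([ 1.56945618e-01, -8.04860694e-04, -1.57117676e+00]), 'shot': 2}
ring_grip [([328.5, 237.4], 0.69), ([285.8, 165.6], 0.67)]
splitter [([329.5, 245.8], 0.96)]
zero_tip []
hammer [([218.2, 212.6], 0.7)]
awl [([437.4, 279.0], 0.77)]
rivet_jar [([407.8, 174.6], 0.86)]
block [([287.2, 166.4], 0.83)]
```

View pics.

View pics/top0.png

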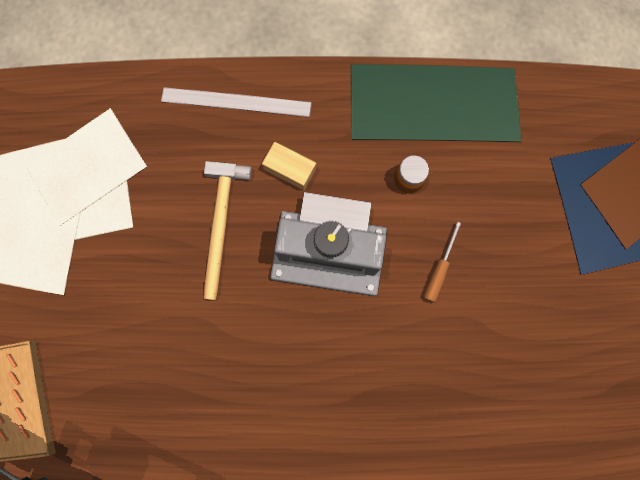

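View pics/scene0.png

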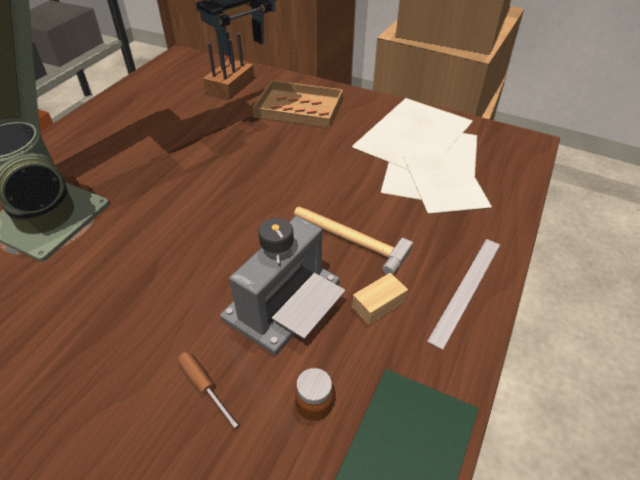

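```bash
cat > h.py <<'E'
from cell import *
import numpy as np, cv2
from scipy.spatial.transform import Rotation as R
def ray(p,uv,z):
    K=np.array([[p["fx"],0,p["cx"]],[0,p["fy"],p["cy"]],[0,0,1]])
    x,y=cv2.undistortPoints(np.array([[uv]],float),K,p["dist"])[0,0]
    d=R.from_euler("xyz",p["orientation"]).apply([x,-y,-1]); o=p["origin"]
    return o+d*(z-o[2])/d[2]
E
python3 - <<'E'
from h import *
cs=[]
for n in ("scene","top"):
    p=vision.get_image(n); d=models.search_frame(p,"ring_grip")[0]; c=ray(p,d["at"],183); cs.append(c); print(n,d,c)
p0=ray(p,[331,238],193); print(p0)
c=p0
for y in np.arange(-3.14,3.14,0.3):
    q=inverse_kinematics([c[0],c[1],320],[np.pi,0,y]); print(round(y,2),None if q is None else np.round(q,2))
E
```

```text
scene {'at': [277.4, 235.2], 'score': 0.62} [600.33506924  31.84956137 183.        ]
top {'at': [329.0, 234.6], 'score': 0.72} [599.08261114  37.54342834 183.        ]
[592.04970453  34.66094444 193.        ]
-3.14 [ 0.04  0.31  1.35  0.    1.48 -1.53]
-2.84 [ 0.04  0.31  1.35  0.    1.48 -1.83]
-2.54 [ 0.04  0.31  1.35  0.    1.48 -2.13]
-2.24 [ 0.04  0.31  1.35  0.    1.48 -2.43]
-1.94 None
-1.64 None
-1.34 None
-1.04 None
-0.74 [ 0.04  0.31  1.35 -0.    1.48  2.35]
-0.44 [ 0.04  0.31  1.35 -0.    1.48  2.05]
-0.14 [ 0.04  0.31  1.35 -0.    1.48  1.75]
0.16 [ 0.04  0.31  1.35 -0.    1.48  1.45]
0.46 [ 0.04  0.31  1.35 -0.    1.48  1.15]
0.76 [ 0.04  0.31  1.35 -0.    1.48  0.85]
1.06 [ 0.04  0.31  1.35 -0.    1.48  0.55]
1.36 [ 0.04  0.31  1.35 -0.    1.48  0.25]
1.66 [ 0.04  0.31  1.35  0.    1.48 -0.05]
1.96 [ 0.04  0.31  1.35  0.    1.48 -0.35]
2.26 [ 0.04  0.31  1.35  0.    1.48 -0.65]
2.56 [ 0.04  0.31  1.35  0.    1.48 -0.95]
2.86 [ 0.04  0.31  1.35  0.    1.48 -1.25]
```

Run:
```python
from h import *
manip.movep([595,35,300],[np.pi,0,4.0-2*np.pi])
manip.pause(0.3)
o=sensors.get_obs(); print(o["clock"],o["eef_pos"],o["joint_positions"].round(3),o["orientation"],o["force"],o["wrist_torque"])
p=vision.get_image("wrist"); print({k:v for k,v in p.items() if k!="image"})
for l in ("ring_grip","zero_tip"): print(l,[(d["at"],d["score"],ray(p,d["at"],183)) for d in models.search_frame(p,l)])
cv2.imwrite("pics/w1.png",p["image"][:,:,::-1])
```

```text
3.55 [594.97122514  35.40467289 299.97669245] [ 0.04   0.32   1.385  0.     1.437 -2.39 ] [ 3.14156297e+00 -2.68236271e-05 -2.28256370e+00] [-0.69162925  0.12608362  0.74190554] [ 0.00233275  0.03858279 -0.03458778]
{'fx': 398.3226877039091, 'fy': 398.3226877039091, 'cx': 321.6268285842276, 'cy': 239.08733088271003, 'dist': array([-0.03149445,  0.        ,  0.        ,  0.        ,  0.        ]), 'origin': array([551.75406251, -15.03529509, 456.21135756]), 'orientation': array([-2.39725726e-01, -9.25817355e-04,  2.42927529e+00]), 'shot': 5}
ring_grip [([323.3, 238.3], 0.82, array([593.94189477,  36.01148019, 183.        ]))]
zero_tip [([280.3, 219.8], 0.57, array([607.98021793,   6.32256664, 183.        ]))]
```

View pics/w1.png

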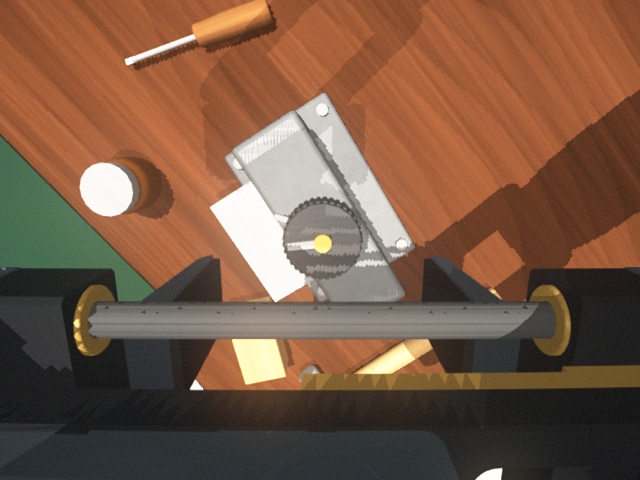

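Run:
```python
from h import *
p=vision.get_image("wrist")
g=cv2.cvtColor(p["image"],cv2.COLOR_RGB2HSV)
m=cv2.inRange(g,(22,120,150),(35,255,255)); m[:200]=0;m[280:]=0;m[:,:280]=0;m[:,365:]=0
M=cv2.moments(m); u=[M["m10"]/M["m00"],M["m01"]/M["m00"]]; print("yellow",u,ray(p,u,194))
c=ray(p,[322.8,239.7],191); print("circle",c)
for n,uv,z in(("rib",[290,246],195),("hand",[280,218.5],156)):
    d=ray(p,uv,z)-c; print(n,np.degrees(np.arctan2(d[1],d[0])),np.hypot(*d[:2]))
```

```text
yellow [323.4574468085106, 241.24468085106383] [593.54183917  35.33921589 194.        ]
circle [593.64786487  34.7963499  191.        ]
rib -32.1210895473577 22.51410067710094
hand -54.802128201272964 33.67659049205917
```

```bash
cat >> h.py <<'E'
def st(t=""):
    o=sensors.get_obs(); print(t,round(o["clock"],2),"q6 %.3f"%o["joint_positions"][5],"pos",o["eef_pos"].round(1),"F",o["force"].round(1),"T",o["wrist_torque"].round(3),"op %.1f"%o["opening"]); return o
def tz(n=4):
    v=[]
    for _ in range(n): v.append(sensors.get_obs()["wrist_torque"][2]); manip.pause(0.02)
    return np.mean(v)
E
python3 - <<'E'
from h import *
print(manip.line_to([593.5,35.2,177],velocity=120,threshold=15))
manip.pause(.2); st("down"); b=tz()
eoat.gripper_to(50); st("closed"); manip.pause(.3); st()
q=sensors.get_obs()["joint_positions"].copy()
for i in range(6):
    q[5]+=0.06; manip.movej(q); print(round(tz()-b,3)); st()
E
```

```text
False
down 5.12 q6 -2.389 pos [593.8  35.2 177.7] F [ 1.   0.2 -0.5] T [ 0.08   0.067 -0.006] op 91.2
closed 5.85 q6 -2.389 pos [593.9  34.8 177. ] F [ 1.9 -2.3 -0.9] T [-0.179 -0.201  0.027] op 53.6
 6.15 q6 -2.389 pos [593.9  34.9 177. ] F [ 2.6 -3.7  0. ] T [-0.324 -0.363  0.069] op 53.4
-0.082
 6.47 q6 -2.331 pos [593.9  34.9 177. ] F [ 1.2 -1.2 -0.3] T [-0.116 -0.196 -0.042] op 53.7
-0.073
 6.78 q6 -2.271 pos [593.8  34.9 177. ] F [ 2.1 -1.   0.1] T [-0.049 -0.124 -0.057] op 53.2
-0.053
 7.1 q6 -2.211 pos [593.8  34.9 177. ] F [ 1.  -0.7 -1.3] T [-0.006 -0.073 -0.002] op 53.2
-0.104
 7.42 q6 -2.151 pos [593.8  35.  177. ] F [ 0.6  0.1 -0.8] T [ 0.094 -0.021 -0.031] op 53.1
0.006
 7.73 q6 -2.091 pos [593.7  35.1 177. ] F [-0.4  0.6  0.2] T [0.243 0.12  0.008] op 53.7
-0.032
 8.05 q6 -2.031 pos [593.7  35.1 177. ] F [-0.5  1.1 -0.5] T [0.397 0.134 0.013] op 53.0
```

Run:
```python
from h import *
q=sensors.get_obs()["joint_positions"].copy(); q[5]=-2.030
h=[]
for i in range(80):
    q[5]+=0.06
    if q[5]>2.5: break
    manip.movej(q); t=tz(3); h.append(t); print("%.2f %.3f"%(q[5],t),end="; ")
    if abs(t)>0.17: break
st()
```

```text
-1.97 -0.037; -1.91 -0.040; -1.85 -0.075; -1.79 -0.025; -1.73 -0.021; -1.67 -0.001; -1.61 -0.053; -1.55 -0.037; -1.49 -0.095; -1.43 -0.045; -1.37 -0.034; -1.31 -0.014; -1.25 -0.070; -1.19 -0.076; -1.13 -0.079; -1.07 -0.034; -1.01 -0.029; -0.95 -0.025; -0.89 -0.021; -0.83 -0.094; -0.77 -0.114; -0.71 -0.012; -0.65 -0.002; -0.59 -0.040; -0.53 -0.051; -0.47 -0.060; -0.41 0.007; -0.35 0.223;  16.45 q6 -0.352 pos [594.3  36.6 177. ] F [-0.2  8.2 -0. ] T [1.311 0.109 0.218] op 53.8
```

Run:
```python
from h import *
st(); t0=tz(12); print("hold",t0)
q=sensors.get_obs()["joint_positions"].copy(); q[5]=-0.325; manip.movej(q); manip.pause(.2); t=tz(12); print("t",t); st()
if t<0.26:
    q[5]=-0.305; manip.movej(q); manip.pause(.2); print("t",tz(12)); st()
p=vision.get_image("wrist")
cv2.imwrite("pics/w2.png",p["image"][100:400,:,::-1])
```

```text
16.45 q6 -0.352 pos [594.3  36.6 177. ] F [-0.2  8.2 -0. ] T [1.311 0.109 0.218] op 53.8
hold 0.23920664410199374
t 0.3537756479409271
 17.3 q6 -0.325 pos [594.3  36.7 177. ] F [-1.1  4.9 -0.7] T [0.75  0.262 0.339] op 53.7
```

View pics/w2.png

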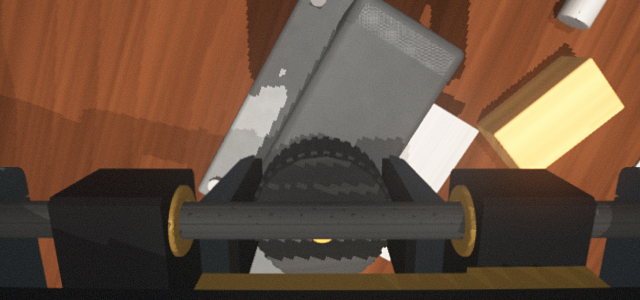

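Run:
```python
from h import *
q=sensors.get_obs()["joint_positions"].copy()
for v in np.linspace(-0.325,-1.355,5)[1:]: q[5]=v; manip.movej(q); print(round(tz(3),3))
manip.pause(.3); st()
eoat.gripper_to(91); manip.pause(.2); st()
o=sensors.get_obs()["eef_pos"]; manip.line_to([o[0],o[1],300],velocity=120); manip.pause(.3); st()
p=vision.get_image("wrist")
for l in ("ring_grip","zero_tip"): print(l,[(d["at"],d["score"],ray(p,d["at"],183)) for d in models.search_frame(p,l)])
cv2.imwrite("pics/w3.png",cv2.resize(p["image"][150:330,200:440,::-1],None,fx=3,fy=3,interpolation=cv2.INTER_CUBIC))
```

```text
0.027
-0.016
-0.045
0.093
 19.28 q6 -1.352 pos [593.6  35.9 177. ] F [-5.8  1.   1.6] T [-0.036  0.947  0.075] op 53.5
 20.21 q6 -1.355 pos [594.3  36.7 177. ] F [-0.1 -0.3 -0.1] T [-0.009 -0.027 -0.027] op 90.7
 21.68 q6 -1.354 pos [594.3  36.7 299.6] F [ 0.8  0.7 -0.2] T [ 0.038 -0.007  0.045] op 90.7
ring_grip [([134.9, 194.1], 0.37, array([540.41322377, -84.20491155, 183.        ]))]
zero_tip [([294.4, 199.4], 0.66, array([563.59903831,  23.50287188, 183.        ]))]
```

View pics/w3.png

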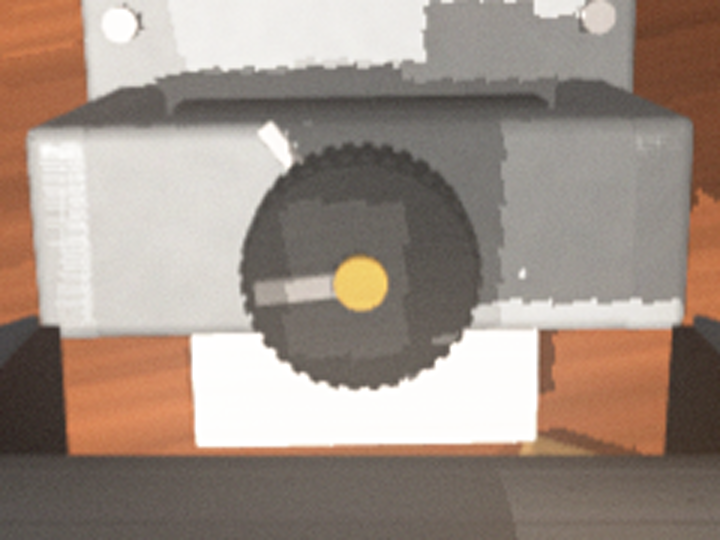

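Run:
```python
from h import *
p=vision.get_image("wrist"); f=lambda x,y,z: ray(p,[200+x/3,150+y/3],z)
c=f(360,284,196); c2=f(362,267,191); print("boss",c,"circle",c2)
for cc in (c,np.array([593.5,35.2,0])):
  a=[np.degrees(np.arctan2(*(d-cc)[1::-1])) for d in (f(265,292,195),f(276,143,156))]; print(a,a[0]-a[1])
```

```text
boss [595.28955814  35.76655285 196.        ] circle [592.70101169  36.6909134  191.        ]
[np.float64(-94.49795450014967), np.float64(-151.31345873232598)] 56.81550423217631
[np.float64(-89.73433976929213), np.float64(-150.66471832315776)] 60.93037855386562
```

Run:
```python
from h import *
st(); order.finish_job()
```

```text
21.88 q6 -1.354 pos [594.3  36.7 299.9] F [ 0.   0.1 -0.1] T [-0.023  0.021 -0.002] op 90.9
the job is handed in; nothing more can be done
```

The splitter is set: I turned the ring clockwise until the roller bore on the blade, backed it off three clicks and let go. I handed the job in after about 22 s of the allowed 58 s; no verdict was reported.

- **Touch:** I turned the ring about 2.06 rad in one grip. Torque stayed near -0.04 N m while turning freely, then rose over the last 0.09 rad to 0.35 N m. That is about 0.35–0.4 N m above free turning, so a sure touch below the 0.6 N m jam limit. I held it there for over 0.2 s.
- **Back-off:** I turned back 1.03 rad, released the ring and lifted clear. In the wrist picture the rib stands 57–61° behind the zero hand, inside the 45–75° allowed. The joint readings gave about 58°.
- **Checks that disagreed:** the free-turning torque read slightly negative instead of positive, probably a sensor offset. The TCP drifted about 1.5 mm sideways under load, with at most about 8 N of side force. After the lift, the network gave a wrong position for the ring, so I read the rib and hand angles from the picture by eye.
- **Not checked:** I did not measure whether the roller is clear of the blade, or whether the ring had stopped moving. Both are inferred from the three clicks and from the ring settling in its detent. I also took no final picture of the hammer, awl, jar and block, but the arm worked only above the ring.

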